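Roll two corks onto the inspection line

TASK

Two corks lie on their sides on the black rubber board, nearer to the robot than the white line. With the fingertips, press on top of the left cork and push its top forward, in as many strokes as needed, so that it rolls away from the robot onto the white line and comes to rest lying along it; then roll the right cork onto the line in the same way. Do not pick up or lift the corks, leave the other things alone, and finish clear of everything.

Things in the scene. Friction and masses are not known exactly. Their poses are not given: they have to be found in the camera images.
- board: fixed inspection board, plywood with a black rubber face, 190 mm (its x) by 180 mm (its y), top of the rubber 8 mm above the table. Origin: centre of its underside; x points away from the robot across the line, y to the left along the line. A closed wooden box 105 mm tall stands on the table beyond its right side, its near side wall at about world y = 0.09.
- line (a point): middle of the white line on the rubber, at the height of the rubber's face. The line is 10 mm wide, runs the board's full width along y, and lies 48 mm from the board's centre along +x; x points across it, away from the robot. The corks start 50 to 82 mm short of it, side by side with about 20 to 55 mm between their ends.
- left_cork: the left one of the two natural corks that lie on the rubber of the inspection board: a plain cylinder 24 mm in diameter and 45 mm long, about 12 g, lying on its side. Origin: centre of one end face; z runs along the cork's axis to the other end. Rolling on the rubber is slightly braked: a cork left at 40 mm/s rolls on for 2 to 3 mm.
- left_cork_mid (a point): centre of the left cork, half-way along its axis (12 mm above the rubber when it lies there). The frame turns with the cork as it rolls. With the tips resting on a cork's top at a few newtons it rolls without slipping and moves half as far as the tips do; pushed from behind at half its height it jams against the finger and slides.
- left_cork_mark (a point): an unseen point on the round side of the left cork, half-way along: on top (24 mm above the rubber) at the start; it shows how far the cork has rolled (half a turn = 38 mm of rolling).
- right_cork: the right one of the two natural corks that lie on the rubber of the inspection board: a plain cylinder 24 mm in diameter and 45 mm long, about 12 g, lying on its side. Origin: centre of one end face; z runs along the cork's axis to the other end. Rolling on the rubber is slightly braked: a cork left at 40 mm/s rolls on for 2 to 3 mm.
- right_cork_mid (a point): centre of the right cork, half-way along its axis (12 mm above the rubber when it lies there). The frame turns with the cork as it rolls. With the tips resting on a cork's top at a few newtons it rolls without slipping and moves half as far as the tips do; pushed from behind at half its height it jams against the finger and slides.
- right_cork_mark (a point): an unseen point on the round side of the right cork, half-way along: on top (24 mm above the rubber) at the start; it shows how far the cork has rolled (half a turn = 38 mm of rolling).
- standing_cork: a cork 24 mm in diameter, 45 mm tall, standing upright on the table between the board and the wooden box, not part of the job. Origin: centre of its foot.
- gold_capsule: a gold shrink capsule, 34 mm in diameter, 58 mm tall, upright on the table beside the left edge of the board, not part of the job. Origin: centre of its foot.

How it is judged:
By the outcome, as a careful person would: the job done as asked, in the order asked, and still so for the second after the job is handed in, with the robot touching nothing.
It also fails if it takes over 64 s, if anything falls off the work surface, if the arm or the gripper's body presses on something with over 40 N, if the wrist force passes 120 N, or if a joint passes its speed limit or range.

ROBOT

A 7-joint arm with a two-finger parallel gripper is mounted at the origin on the work surface; the furniture and walls round the work are solid. World frame = base frame: x ahead of the robot, y to its left, z up, the work surface at z = 0. Lengths are in m, angles in rad, forces in N, time in s.
With the tool pointing down it reaches from about 0.4 to 0.85 m from the base axis. Payload 10.4 kg.
Tool frame: the origin (TCP) lies at the very end of the fingers, on their centre line; the grasp point (between the pads) lies 19 mm behind it; z points along the fingers, y is the line along which they close (so a half turn about z gives the same grasp; the last joint's range is limited). The gripper opens to 85 mm and grips with 20 to 120 N. Pads are 22 mm wide; open, the fingers measure 114 mm over their backs; the gripper's body (76 mm by 85 mm) begins 54 mm behind the grasp point. The pads swing forward as they close: fully open they stand 13 mm farther back than shut.
Start: joints at [-1.156, 0.332, -0.065, 1.46, 0.022, 1.35, -0.088], TCP at [0.265, 0.566, 0.231] pointing down, gripper open.
Joint ranges: [-2.6, 2.6], [-0.5, 2.12], [-1.47, 1.34], [0.16, 2.42], [-1.27, 4.41], [0.06, 2.06], [-2.6, 2.6]. Speed limits (rad/s): [2.22, 2.22, 2.79, 2.79, 3.14, 3.14, 3.14].

INTERFACE

Orientations are given as a 3x3 rotation matrix whose columns are the frame's x, y, z axes.
In Python, from bench import * gives the robot as it stands.
- The arm moves only by the shell command python3 -m handwheel 'ROWS'. ROWS is a JSON object of lists of equal length, an entry for each row: "delta_pos": the shift along the tool's x, y, z in mm, a list of three; "yaw": the turn about the tool's z in rad; "fingers": the finger opening in mm, from 0 to 85.4. In form: {"delta_pos": [[dx, dy, dz], ...], "yaw": [yaw, ...], "fingers": [fingers, ...]}. A call has 1 to 20 rows; each row shifts and turns the commanded pose from where the row before left it, along the tool's axes as they then stand; what a row does not reach is not made up. A row lasts 1/10 s, in which the tool goes at most 50 mm and 8.59 degrees, less where a joint would pass 70% of its speed; a pose out of reach is approached as far as the arm can. A call with a gripper value outside its range is refused whole. The fingers move at their own pace and stop on an object; the grip force is fixed at half the most. Time passes only in rows, so rows that do not move let the fingers close. It gives the time, the measured TCP pose, the force, the opening and the grip force at its end, in the units of the state.
- read_state(): the state, without advancing time (a new reading comes with each control period).
- camera(name): name is "scene" or "top"; returns a dict with "frame" (400x640x3 uint8, red, green, blue), "camera_matrix" (3x3 intrinsics, pixels), "k1" (the pictures are not rectified: a ray, as slopes to the right and down, at radius r is drawn at 1 + k1 r^2 times it, then the intrinsics apply), "rvec" (rotation vector, rad) and "tvec" (3), from world to camera coordinates, as OpenCV has them. Camera axes: x right, y down, z forward; pixel columns grow to the right and rows downward; lengths in m; the calibration is good to about 2 mm. A picture is of the moment at which its call begins. There is no depth.
- finish_job(): hands the job in; it is judged then, once.
The state is a dict: "time_s": time; "joints": joint angles; "dq": joint speeds; "effort": joint torques, N m; "ee_pos": TCP position; "tool_rot": TCP orientation; "force": force on the tool from outside, world axes, zero at the start; "ft_torque": the same for the moment, N m; "finger_gap": finger opening in m; "finger_force": force on a finger pad.
Only numpy, scipy, OpenCV 4.12 (cv2) and the standard library are available. Lean on these libraries where they do the work, as an engineer would, in place of code of your own. Each camera call takes 0.05 s, during which the arm holds its last target. There are 200 camera calls.

## Working session

There is one attempt and no reset: what is moved stays moved. The work goes in short steps, Python scripts to look and compute and a shell command to move; the robot and the scene stay as the last step left them, time stands still between calls to the robot, and variables do not carry over. Pictures are saved under pics/ and viewed, at most 10 in all, crops included, and the job is handed in when it is done.

```bash
mkdir -p pics; cat > h.py <<'E'
from bench import *
import numpy as np, cv2
def cam(n,save=None):
    c=camera(n)
    if save: cv2.imwrite('pics/'+save,c['frame'][:,:,::-1])
    return c
def ray(c,u,v):
    K=np.array(c['camera_matrix']);k=c['k1']
    d=np.array([(u-K[0,2])/K[0,0],(v-K[1,2])/K[1,1]]);s=d.copy()
    for _ in range(20): s=d/(1+k*(s@s))
    R=cv2.Rodrigues(np.array(c['rvec'],float))[0];t=np.array(c['tvec'],float).ravel()
    return -R.T@t, R.T@np.array([s[0],s[1],1])
def onz(c,u,v,z):
    o,d=ray(c,u,v); return o+d*(z-o[2])/d[2]
def proj(c,P):
    K=np.array(c['camera_matrix']);k=c['k1'];R=cv2.Rodrigues(np.array(c['rvec'],float))[0]
    p=R@np.array(P)+np.array(c['tvec']).ravel();s=p[:2]/p[2];s=s*(1+k*(s@s))
    return s*[K[0,0],K[1,1]]+K[:2,2]
E
python3 - <<'E'
from h import *
a=cam('scene','s1.png');b=cam('top','t1.png')
for c in(a,b):print(ray(c,320,200),c['k1'])
s=read_state();print(s['time_s'],s['ee_pos'],s['tool_rot'],s['force'],s['finger_gap'])
E
```

```text
(array([ 0.1485513 , -0.29077546,  0.627286  ]), array([ 0.3418519 ,  0.66400173, -0.66520994])) 0.01941057154763017
(array([0.33464018, 0.27257173, 0.89197169]), array([ 0.1051061 , -0.00345146, -0.99457584])) -0.0732533767691978
0.1 [0.26483046 0.56575505 0.23059254] [[-9.05694678e-01  4.23930334e-01 -4.70501406e-04]
 [ 4.23930589e-01  9.05693909e-01 -1.18266811e-03]
 [-7.52386271e-05 -1.27059615e-03 -9.99999190e-01]] [ 0.19388541  0.18959919 -0.19450978] 0.08571125893774313
```

View pics/s1.png

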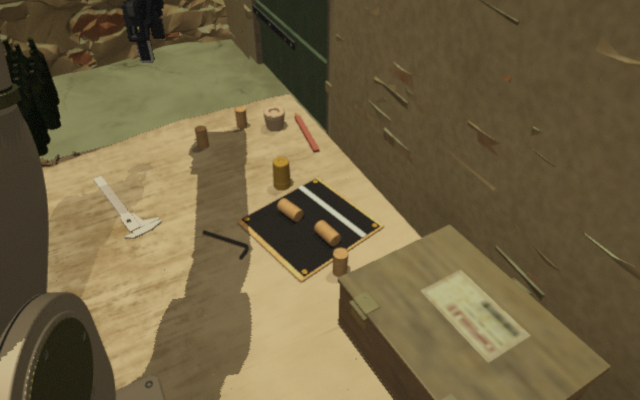

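View pics/t1.png

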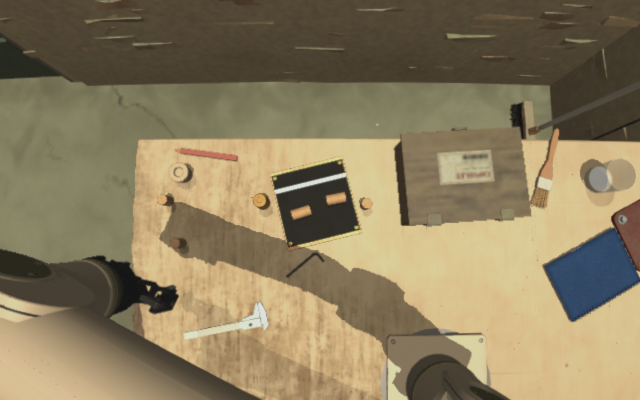

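The pictures show the board at top px ~(316,202), the line from (275,190) to (346,177), the corks at (302,212) and (336,199), the standing cork at (366,204) and the capsule at (261,201). Next I measure these from masks.

```bash
cat >> h.py <<'E'
def quad(m):
    cs,_=cv2.findContours(m.astype(np.uint8),cv2.RETR_EXTERNAL,cv2.CHAIN_APPROX_NONE)
    return sorted(cs,key=cv2.contourArea,reverse=True)
BOX={'top':(268,155,362,250),'scene':(235,175,385,282)}
def measure(n,c=None,verbose=True):
    c=c or cam(n);f=c['frame'].astype(int);u0,v0,u1,v1=BOX[n]
    hsv=cv2.cvtColor(c['frame'],cv2.COLOR_RGB2HSV)
    roi=np.zeros(f.shape[:2],bool);roi[v0:v1,u0:u1]=1
    out={}
    dark=roi&(hsv[:,:,2]<60); d=quad(dark)
    hull=cv2.convexHull(np.vstack([d[0]]+[x for x in d[1:3] if cv2.contourArea(x)>150]))
    ins=np.zeros(f.shape[:2],np.uint8);cv2.fillConvexPoly(ins,hull,1);ins=ins>0
    out['rubber']=[onz(c,*p,.008) for p in cv2.boxPoints(cv2.minAreaRect(hull))]
    w=ins&(hsv[:,:,2]>130)&(hsv[:,:,1]<60)
    q=quad(w)[0]
    ys,xs=np.nonzero(w); P=np.array([onz(c,x,y,.008)[:2] for x,y in zip(xs,ys)])
    m=P.mean(0);e=np.linalg.svd(P-m)[2][0]; e=e*np.sign(e[1]); t=(P-m)@e
    out['line']=(m+e*(t.max()+t.min())/2,e,np.ptp(t))
    k=ins&(hsv[:,:,2]>90)&(hsv[:,:,1]>=75)
    out['corks']=[]
    for q in quad(k)[:2]:
        mk=np.zeros(f.shape[:2],np.uint8);cv2.drawContours(mk,[q],-1,1,-1)
        ys,xs=np.nonzero(mk);P=np.array([onz(c,x,y,.020)[:2] for x,y in zip(xs,ys)])
        m=P.mean(0);e2=np.linalg.svd(P-m)[2][0];e2=e2*np.sign(e2[1]);n2=np.array([e2[1],-e2[0]])
        out['corks'].append((m,e2,np.ptp((P-m)@e2),np.ptp((P-m)@n2),len(xs),xs.mean(),ys.mean()))
    out['corks'].sort(key=lambda r:-r[0][1])
    return out
def rep(n,o):
    m,e,L=o['line'];nx=np.array([e[1],-e[0]])
    print(n,'line mid',m.round(4),'yaw dir',np.degrees(np.arctan2(-e[0],e[1])).round(2),'len',L.round(4))
    for r in o['corks']:
        print('  cork',r[0].round(4),'axis deg',np.degrees(np.arctan2(-r[1][0],r[1][1])).round(1),'L,W',r[2].round(4),r[3].round(4),r[4],'px',round(r[5],1),round(r[6],1),'rel line x,y',((r[0]-m)@nx).round(4),((r[0]-m)@e).round(4))
E
python3 - <<'E'
from h import *
for n in('top','scene'):
    o=measure(n);rep(n,o)
    print(np.array(o['rubber']).round(4)[:,:2].tolist())
c=cam('top')
print('capsule',onz(c,261,201,.058),'standing',onz(c,366,204,.045),'box',onz(c,403,135,.105),onz(c,403,222,.105))
E
```

```text
top line mid [0.4692 0.2932] yaw dir 14.03 len 0.1686
  cork [0.3987 0.3148] axis deg 17.8 L,W 0.0466 0.0234 203 px 300.5 212.0 rel line x,y -0.0631 0.038
  cork [0.4316 0.2333] axis deg 12.4 L,W 0.0474 0.0238 201 px 335.5 198.0 rel line x,y -0.051 -0.0491
[[0.4829, 0.3853], [0.5249, 0.2199], [0.3603, 0.1804], [0.3197, 0.3425]]
scene line mid [0.4719 0.2945] yaw dir 13.97 len 0.1707
  cork [0.4007 0.3234] axis deg 9.6 L,W 0.059 0.0316 300 px 288.2 207.4 rel line x,y -0.0621 0.0453
  cork [0.4338 0.2409] axis deg 4.6 L,W 0.0563 0.0297 333 px 325.9 230.8 rel line x,y -0.0499 -0.0428
[[0.3199, 0.3455], [0.5423, 0.4281], [0.5209, 0.2194], [0.3293, 0.1711]]
capsule [0.42038579 0.40169687 0.058     ] standing [0.41512694 0.1654412  0.045     ] box [0.55897544 0.09074686 0.105     ] [0.3715464  0.09571695 0.105     ]
```

```bash
python3 -m handwheel '{"delta_pos": [[0,0,0],[0,0,0],[0,0,0],[0,0,0],[0,0,0],[0,0,0]], "yaw": [-0.15,-0.15,-0.15,-0.15,-0.15,0], "fingers": [25,25,25,25,25,25]}'
cat >> h.py <<'E'
def go(tgt):
    s=read_state();R=np.array(s['tool_rot']);print('t',s['time_s'],'pos',np.array(s['ee_pos']).round(4),'yhead',np.degrees(np.arctan2(R[1,1],R[0,1])).round(2),'F',np.array(s['force']).round(2),'gap',round(s['finger_gap'],4))
    if tgt is not None: print('tool delta mm',((R.T@(np.array(tgt)-s['ee_pos']))*1000).round(1))
E
python3 -c "
from h import *
go([.390,.312,.06])"
```

```text
time_s: 0.85
ee_pos: [0.265, 0.566, 0.2312]
tool_rot: [[-0.951, -0.309, -0.0], [-0.309, 0.951, -0.0], [0.0, -0.0, -1.0]]
force: [0.4, -0.1, 0.4]
finger_gap: 0.025
finger_force: 0.0
t 0.85 pos [0.265  0.566  0.2312] yhead 108.03 F [ 0.41 -0.09  0.42] gap 0.025
tool delta mm [ -40.3 -280.2  171.2]
```

```bash
python3 -m handwheel '{"delta_pos": [[-3,-20,0],[-3,-20,0],[-3,-20,0],[-3,-20,0],[-3,-20,0],[-3,-20,0],[-3,-20,0],[-3,-20,10],[-3,-20,10],[-3,-20,20],[-3,-20,20],[-3,-20,20],[-2,-20,20],[-2,-20,20],[0,0,20],[0,0,20],[0,0,11],[0,0,0],[0,0,0]], "yaw": [0,0,0,0,0,0,0,0,0,0,0,0,0,0,0,0,0,0,0], "fingers": [25,25,25,25,25,25,25,25,25,25,25,25,25,25,25,25,25,25,25]}'
python3 - <<'E'
from h import *
go([.390,.312,.036])
c=cam('scene');cv2.imwrite('pics/s2.png',cv2.resize(c['frame'][130:290,220:400,::-1],None,fx=4,fy=3.7,interpolation=cv2.INTER_CUBIC)[:600,:800])
E
```

```text
time_s: 2.75
ee_pos: [0.3892, 0.3122, 0.0609]
tool_rot: [[-0.952, -0.306, 0.0], [-0.306, 0.952, 0.0], [-0.0, 0.0, -1.0]]
force: [0.2, 0.6, -0.5]
finger_gap: 0.0253
finger_force: 0.0
t 2.75 pos [0.3892 0.3122 0.0609] yhead 107.81 F [ 0.23  0.56 -0.46] gap 0.0253
tool delta mm [-0.7 -0.5 24.9]
```

View pics/s2.png

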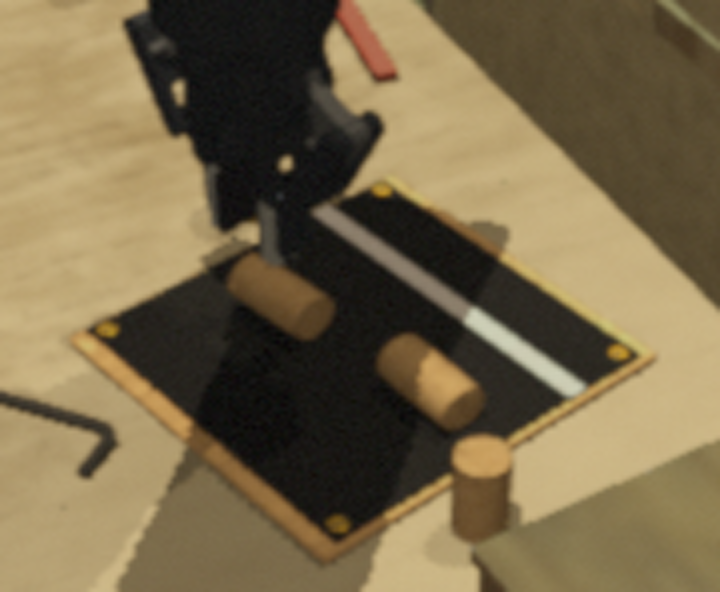

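The crop shows the fingertips just above the left cork (tips at crop (270,245), cork at (280,295)). Now I descend to find contact.

```bash
python3 -m handwheel '{"delta_pos": [[-0.7,0,10],[0,0,10],[0,0,5],[0,0,1],[0,0,1],[0,0,0]], "yaw": [0,0,0,0,0,0], "fingers": [25,25,25,25,25,25]}'
python3 -m handwheel '{"delta_pos": [[0,0,1],[0,0,1],[0,0,0]], "yaw": [0,0,0], "fingers": [25,25,25]}'
```

```text
time_s: 3.4
ee_pos: [0.3898, 0.3122, 0.0333]
tool_rot: [[-0.952, -0.307, 0.0], [-0.307, 0.952, 0.0], [-0.0, 0.0, -1.0]]
force: [-0.4, 0.2, -0.5]
finger_gap: 0.0251
finger_force: 0.0
time_s: 3.7
ee_pos: [0.3902, 0.3124, 0.0319]
tool_rot: [[-0.952, -0.307, 0.001], [-0.307, 0.952, 0.001], [-0.001, 0.001, -1.0]]
force: [-0.3, 0.2, 4.2]
finger_gap: 0.0251
finger_force: 1.7
```

```bash
python3 -m handwheel '{"delta_pos": [[-1.5,0,0],[-3,0,0],[-3,0,0],[-3,0,0],[-3,0,0],[-3,0,0],[-3,0,0],[-3,0,0],[-3,0,0],[-3,0,0],[-1.5,0,0],[0,0,0],[0,0,0]], "yaw": [0,0.007,0.007,0.007,0.007,0.007,0.007,0.007,0.007,0.007,0.007,0,0], "fingers": [25,25,25,25,25,25,25,25,25,25,25,25,25]}'
python3 -m handwheel '{"delta_pos": [[0,0,-3],[0,0,-12],[26,0,-15],[26,0,0],[0,0,0]], "yaw": [0,0,0,0,0], "fingers": [25,25,25,25,25]}'
python3 - <<'E'
from h import *
go(None)
c=cam('top','t2.png')
try: rep('top',measure('top',c))
except Exception as e: print(e)
cv2.imwrite('pics/t2c.png',cv2.resize(c['frame'][140:260,240:400,::-1],None,fx=5,fy=5,interpolation=cv2.INTER_CUBIC))
E
```

```text
time_s: 5.0
ee_pos: [0.4191, 0.321, 0.0319]
tool_rot: [[-0.971, -0.24, 0.001], [-0.24, 0.971, 0.001], [-0.001, 0.001, -1.0]]
force: [0.2, 0.1, 4.8]
finger_gap: 0.0249
finger_force: 2.6
time_s: 5.5
ee_pos: [0.3656, 0.3078, 0.0621]
tool_rot: [[-0.97, -0.242, -0.001], [-0.242, 0.97, 0.0], [0.001, 0.0, -1.0]]
force: [1.0, 0.8, 0.5]
finger_gap: 0.0249
finger_force: 0.0
t 5.5 pos [0.3656 0.3078 0.0621] yhead 103.98 F [1.05 0.82 0.52] gap 0.0249
top line mid [0.4807 0.2469] yaw dir 13.39 len 0.0741
  cork [0.4562 0.266 ] axis deg -45.3 L,W 0.01 0.0 4 px 321.5 187.5 rel line x,y -0.0194 0.0243
  cork [0.4328 0.2252] axis deg -36.2 L,W 0.0703 0.0325 136 px 339.0 197.5 rel line x,y -0.0517 -0.0099
```

View pics/t2c.png

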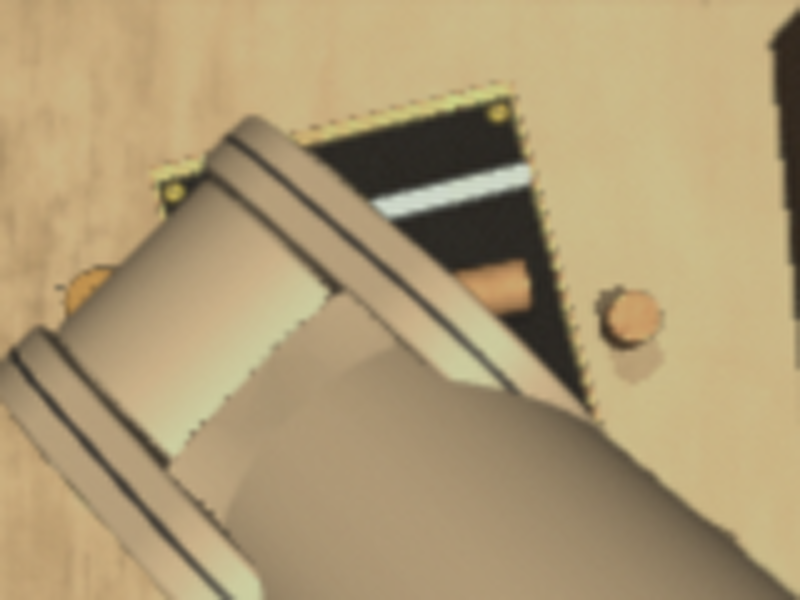

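The arm hides the top view, so I'll use the scene view, checking the method against the first picture.

```bash
cat >> h.py <<'E'
def corks(c,img=None,polyz=.009):
    img=c['frame'] if img is None else img
    f=img.astype(int);roi=np.zeros(f.shape[:2],np.uint8)
    # rubber area known in world: centre (.4226,.2816), yaw 14
    a=np.radians(14);nx=np.array([np.cos(a),np.sin(a)]);e=np.array([-nx[1],nx[0]]);m=np.array([.4226,.2816])
    P=[proj(c,[*(m+sx*.088*nx+sy*.083*e),z]) for sx,sy in((1,1),(1,-1),(-1,-1),(-1,1)) for z in (.008,.02)]
    cv2.fillConvexPoly(roi,cv2.convexHull(np.array(P,np.float32)).astype(np.int32),1)
    hsv=cv2.cvtColor(img,cv2.COLOR_RGB2HSV)
    k=(roi>0)&(f[:,:,0]-f[:,:,2]>22)&(hsv[:,:,1]>80)
    L=np.array([.4692,.2932]);res=[]
    for q in quad(k):
        if cv2.contourArea(q)<60: continue
        r=cv2.boxPoints(cv2.minAreaRect(q));
        if np.linalg.norm(r[0]-r[1])>np.linalg.norm(r[1]-r[2]): r=np.roll(r,-1,0)
        p,s=(r[0]+r[1])/2,(r[2]+r[3])/2
        A,B=onz(c,*p,.020)[:2],onz(c,*s,.020)[:2]
        if A[1]>B[1]:A,B=B,A
        d=B-A;M=(A+B)/2
        res.append((M,np.degrees(np.arctan2(-d[0],d[1])),np.linalg.norm(d),np.linalg.norm(r[0]-r[1])))
        print('cork mid',M.round(4),'axis',res[-1][1].round(1),'L',res[-1][2].round(4),'Wpx',res[-1][3].round(1),'area',cv2.contourArea(q),'line x,y',((M-L)@nx).round(4),((M-L)@e).round(4))
    return k
E
python3 - <<'E'
from h import *
c=cam('scene','s3.png')
for n in('s1','s2x','s3'):
    im=cv2.imread(f'pics/{n}.png')
    if im is None: continue
    print(n);k=corks(c,np.ascontiguousarray(im[:,:,::-1]))
b=c['frame'][:,:,::-1].copy();b2=b.copy();b2[k]=(0,255,0)
cr=lambda x:cv2.resize(x[160:290,230:395],None,fx=2.4,fy=3,interpolation=cv2.INTER_NEAREST)
cv2.imwrite('pics/s3c.png',np.hstack([cr(b),cr(b2)]))
E
```

```text
s1
cork mid [0.4281 0.281 ] axis -72.7 L 0.2289 Wpx 84.6 area 1311.0 line x,y -0.0428 -0.0019
cork mid [0.4341 0.2372] axis 8.1 L 0.0625 Wpx 15.6 area 416.0 line x,y -0.0476 -0.0458
s3
cork mid [0.46   0.2871] axis 15.2 L 0.1963 Wpx 44.8 area 815.0 line x,y -0.0104 -0.0037
cork mid [0.4341 0.2372] axis 8.1 L 0.0625 Wpx 15.6 area 407.0 line x,y -0.0476 -0.0458
cork mid [0.3428 0.2621] axis -4.0 L 0.1847 Wpx 37.5 area 353.0 line x,y -0.1301 0.0004[ WARN:0@0.391] global loadsave.cpp:275 findDecoder imread_('pics/s2x.png'): can't open/read file: check file path/integrity
```

View pics/s3c.png

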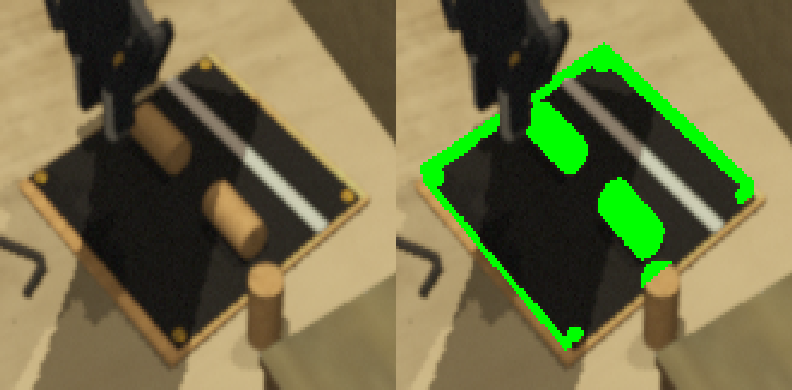

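```bash
sed -i 's/sx\*.088/sx*.074/; s/sy\*.083/sy*.070/' h.py; python3 - <<'E'
from h import *
c=cam('scene')
for n in('s1','s3'):
    print(n);k=corks(c,np.ascontiguousarray(cv2.imread(f'pics/{n}.png')[:,:,::-1]))
go([.402,.316,.036])
E
```

```text
s1
cork mid [0.4341 0.2372] axis 8.1 L 0.0625 Wpx 15.6 area 415.0 line x,y -0.0476 -0.0458
cork mid [0.4012 0.3185] axis 17.9 L 0.0626 Wpx 15.1 area 369.0 line x,y -0.0599 0.041
s3
cork mid [0.4341 0.2372] axis 8.1 L 0.0625 Wpx 15.6 area 406.0 line x,y -0.0476 -0.0458
cork mid [0.4156 0.3213] axis 14.3 L 0.0602 Wpx 14.4 area 331.0 line x,y -0.0452 0.0403
t 5.65 pos [0.3686 0.3083 0.0619] yhead 103.88 F [ 0.28  0.86 -0.62] gap 0.025
tool delta mm [-34.2  -0.5  25.9]
```

```bash
python3 -m handwheel '{"delta_pos": [[-18,0,5],[-18,0,10],[0,0,10],[0,0,3],[0,0,1],[0,0,1],[0,0,0.5],[0,0,0]], "yaw": [0,0,0,0,0,0,0,0], "fingers": [25,25,25,25,25,25,25,25]}'
```

```text
time_s: 6.45
ee_pos: [0.4033, 0.3167, 0.0316]
tool_rot: [[-0.971, -0.24, 0.001], [-0.24, 0.971, 0.001], [-0.001, 0.0, -1.0]]
force: [0.3, -2.2, 4.6]
finger_gap: 0.0249
finger_force: 2.1
```

```bash
python3 -m handwheel '{"delta_pos": [[-1.5,0,0],[-3,0,0],[-3,0,0],[-3,0,0],[-3,0,0],[-3,0,0],[-3,0,0],[-3,0,0],[-3,0,0],[-3,0,0],[-3,0,0],[-2,0,0],[-0.5,0,0],[0,0,0],[0,0,0]], "yaw": [0,0,0,0,0,0,0,0,0,0,0,0,0,0,0], "fingers": [25,25,25,25,25,25,25,25,25,25,25,25,25,25,25]}'
python3 -m handwheel '{"delta_pos": [[0,0,-3],[0,0,-12],[25,0,-15],[26,0,0],[0,0,0]], "yaw": [0,0,0,0,0], "fingers": [25,25,25,25,25]}'
python3 - <<'E'
from h import *
c=cam('scene','s4.png');corks(c);go(None)
E
```

```text
time_s: 7.95
ee_pos: [0.4368, 0.325, 0.0318]
tool_rot: [[-0.971, -0.24, 0.002], [-0.24, 0.971, 0.001], [-0.002, 0.001, -1.0]]
force: [0.7, -2.7, 6.5]
finger_gap: 0.0251
finger_force: 3.2
time_s: 8.45
ee_pos: [0.3839, 0.3127, 0.0617]
tool_rot: [[-0.97, -0.242, -0.001], [-0.242, 0.97, 0.0], [0.001, 0.001, -1.0]]
force: [-0.6, -1.3, -0.2]
finger_gap: 0.0253
finger_force: 0.0
cork mid [0.4341 0.2372] axis 8.1 L 0.0625 Wpx 15.6 area 406.0 line x,y -0.0476 -0.0458
cork mid [0.4329 0.3254] axis 13.7 L 0.0618 Wpx 14.1 area 324.0 line x,y -0.0274 0.04
t 8.5 pos [0.3855 0.313  0.0618] yhead 103.97 F [ 0.27  0.05 -0.61] gap 0.0249
```

```bash
python3 -m handwheel '{"delta_pos": [[-18,0,5],[-19,0,10],[0,0,10],[0,0,3],[0,0,1],[0,0,1],[0,0,0.5],[0,0,0]], "yaw": [0,0,0,0,0,0,0,0], "fingers": [25,25,25,25,25,25,25,25]}'
python3 -m handwheel '{"delta_pos": [[-1.5,0,0],[-3,0,0],[-3,0,0],[-3,0,0],[-3,0,0],[-3,0,0],[-3,0,0],[-3,0,0],[-3,0,0],[-3,0,0],[-3,0,0],[-2,0,0],[-0.5,0,0],[0,0,0],[0,0,0]], "yaw": [0,0,0,0,0,0,0,0,0,0,0,0,0,0,0], "fingers": [25,25,25,25,25,25,25,25,25,25,25,25,25,25,25]}'
python3 -m handwheel '{"delta_pos": [[0,0,-3],[0,0,-12],[25,0,-15],[26,0,0],[0,0,0]], "yaw": [0,0,0,0,0], "fingers": [25,25,25,25,25]}'
python3 - <<'E'
from h import *
c=cam('scene','s5.png');corks(c);go(None)
E
```

```text
time_s: 9.3
ee_pos: [0.4232, 0.3214, 0.0317]
tool_rot: [[-0.971, -0.239, 0.002], [-0.239, 0.971, 0.001], [-0.002, 0.0, -1.0]]
force: [0.6, -3.6, 9.1]
finger_gap: 0.0251
finger_force: 4.7
time_s: 10.8
ee_pos: [0.4561, 0.3296, 0.0315]
tool_rot: [[-0.971, -0.24, 0.002], [-0.24, 0.971, 0.001], [-0.002, 0.0, -1.0]]
force: [0.8, -2.2, 6.1]
finger_gap: 0.025
finger_force: 3.3
time_s: 11.3
ee_pos: [0.4032, 0.3175, 0.0612]
tool_rot: [[-0.97, -0.242, -0.001], [-0.242, 0.97, 0.0], [0.001, 0.0, -1.0]]
force: [0.6, -0.2, 0.3]
finger_gap: 0.0255
finger_force: 0.0
cork mid [0.4341 0.2372] axis 8.1 L 0.0625 Wpx 15.6 area 403.0 line x,y -0.0476 -0.0458
cork mid [0.4498 0.3286] axis 13.8 L 0.057 Wpx 14.1 area 310.0 line x,y -0.0103 0.0391
t 11.35 pos [0.4048 0.3177 0.0613] yhead 103.97 F [ 0.37 -0.11 -0.27] gap 0.0253
```

```bash
python3 -m handwheel '{"delta_pos": [[-18,0,5],[-18,0,10],[0,0,10],[0,0,3],[0,0,1],[0,0,1],[0,0,0],[0,0,0]], "yaw": [0,0,0,0,0,0,0,0], "fingers": [25,25,25,25,25,25,25,25]}'
python3 -m handwheel '{"delta_pos": [[-1.5,0,0],[-3,0,0],[-3,0,0],[-3,0,0],[-3,0,0],[-3,0,0],[-3,0,0],[-3,0,0],[-2,0,0],[-1.5,0,0],[-0.5,0,0],[0,0,0],[0,0,0]], "yaw": [0,0,0,0,0,0,0,0,0,0,0,0,0], "fingers": [25,25,25,25,25,25,25,25,25,25,25,25,25]}'
python3 -m handwheel '{"delta_pos": [[0,0,-3],[0,0,-12],[10,0,-15],[25,0,-20],[25,0,-20],[0,0,-10],[0,0,0]], "yaw": [0,0,0,0,0,0,0], "fingers": [25,25,25,25,25,25,25]}'
python3 - <<'E'
from h import *
c=cam('scene','s6.png');corks(c);go(None)
cv2.imwrite('pics/s6c.png',cv2.resize(c['frame'][160:290,230:395,::-1],None,fx=4.5,fy=4.5,interpolation=cv2.INTER_CUBIC))
E
```

```text
time_s: 12.15
ee_pos: [0.4419, 0.3259, 0.0318]
tool_rot: [[-0.971, -0.239, 0.002], [-0.239, 0.971, 0.001], [-0.002, 0.0, -1.0]]
force: [1.9, -3.8, 9.6]
finger_gap: 0.0247
finger_force: 4.8
time_s: 13.45
ee_pos: [0.4675, 0.3323, 0.0317]
tool_rot: [[-0.971, -0.239, 0.002], [-0.239, 0.971, 0.001], [-0.002, 0.0, -1.0]]
force: [1.0, -2.3, 9.0]
finger_gap: 0.0251
finger_force: 4.3
time_s: 14.15
ee_pos: [0.4089, 0.3189, 0.1125]
tool_rot: [[-0.971, -0.241, 0.003], [-0.241, 0.971, 0.003], [-0.003, 0.002, -1.0]]
force: [0.6, 0.0, 0.7]
finger_gap: 0.0251
finger_force: 0.0
cork mid [0.4341 0.2372] axis 8.1 L 0.0625 Wpx 15.6 area 400.0 line x,y -0.0476 -0.0458
cork mid [0.4639 0.3339] axis 6.4 L 0.0641 Wpx 16.3 area 330.5 line x,y 0.0047 0.0407
t 14.2 pos [0.409  0.3185 0.1113] yhead 103.89 F [ 0.35  0.01 -1.28] gap 0.0252
```

View pics/s6c.png

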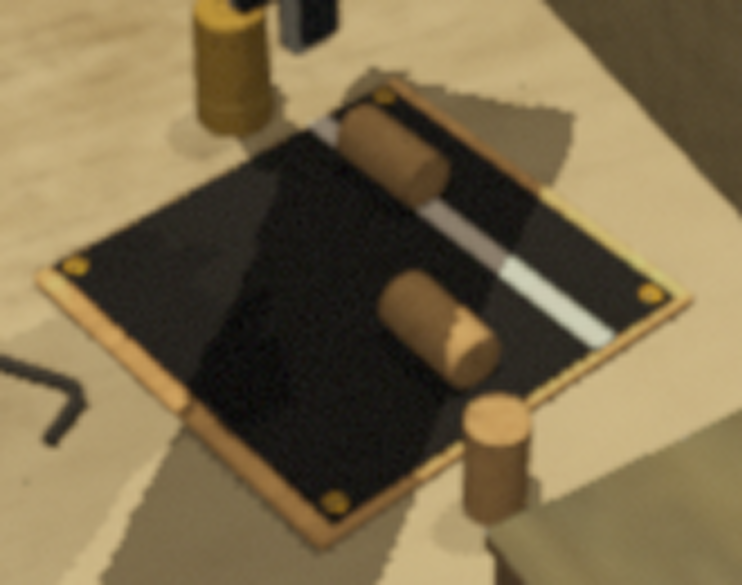

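The left cork lies on the line (crop (395,160), the line emerging at (325,130) and (425,210)). I'll move aside to check it from the top camera.

```bash
python3 -m handwheel '{"delta_pos": [[10,15,-15],[10,25,-15],[10,30,-10],[10,30,0],[10,30,0],[10,30,0],[0,20,0],[0,20,0],[0,0,0]], "yaw": [0,0,0,0,0,0,0,0,0], "fingers": [25,25,25,25,25,25,25,25,25]}'
python3 - <<'E'
from h import *
c=cam('top','t3.png');rep('top',measure('top',c));corks(c);corks(cam('scene'))
go(None)
cv2.imwrite('pics/t3c.png',cv2.resize(c['frame'][140:260,240:400,::-1],None,fx=5,fy=5,interpolation=cv2.INTER_CUBIC))
E
```

```text
time_s: 15.1
ee_pos: [0.3007, 0.4999, 0.1489]
tool_rot: [[-0.97, -0.242, -0.002], [-0.242, 0.97, -0.0], [0.002, -0.0, -1.0]]
force: [0.2, -1.3, -0.4]
finger_gap: 0.0253
finger_force: 0.0
top line mid [0.4692 0.2932] yaw dir 14.04 len 0.1686
  cork [0.4605 0.3303] axis deg 13.9 L,W 0.0461 0.0232 194 px 294.1 185.7 rel line x,y 0.0006 0.038
  cork [0.4316 0.2334] axis deg 11.9 L,W 0.0474 0.0236 202 px 335.5 198.0 rel line x,y -0.0509 -0.049
cork mid [0.431  0.2346] axis 11.4 L 0.0454 Wpx 11.4 area 193.5 line x,y -0.0512 -0.0476
cork mid [0.4602 0.3301] axis 14.2 L 0.0466 Wpx 11.4 area 193.0 line x,y 0.0002 0.038
cork mid [0.4341 0.2372] axis 8.1 L 0.0625 Wpx 15.6 area 414.5 line x,y -0.0476 -0.0458
cork mid [0.4632 0.3343] axis 4.4 L 0.0664 Wpx 16.3 area 335.0 line x,y 0.0041 0.0413
t 15.2 pos [0.3024 0.4974 0.1491] yhead 103.87 F [ 0.55 -0.2   0.58] gap 0.0249
```

View pics/t3c.png

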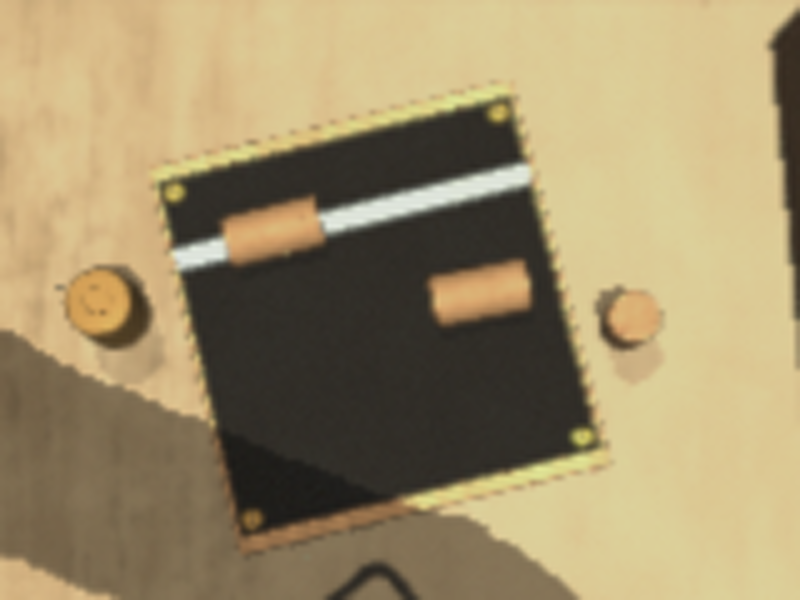

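Left cork is 0.6 mm from the line centre and aligned to within about 0.2° (crop (272,230)). The right cork is 51 mm short of it, at crop (480,293).

```bash
python3 -m handwheel '{"delta_pos": [[-4,-20,0],[-4,-22,0],[-4,-22,0],[-4,-22,0],[-4,-22,0],[-4,-22,0],[-4,-22,0],[-4,-22,0],[-4,-22,0],[-4,-22,0],[-4,-22,10],[-4,-22,15],[-4,-20,20],[0,-5,20],[0,0,15],[0,0,9],[0,0,0],[0,0,0]], "yaw": [0,0,0,0,0,0,0,0,0,0,0,0,0,0,0.018,0.017,0,0], "fingers": [25,25,25,25,25,25,25,25,25,25,25,25,25,25,25,25,25,25]}'
python3 -c "
from h import *
go([.4228,.2315,.0325])"
```

```text
time_s: 17.0
ee_pos: [0.4217, 0.2315, 0.0617]
tool_rot: [[-0.979, -0.206, 0.0], [-0.206, 0.979, 0.0], [-0.0, 0.0, -1.0]]
force: [0.5, 0.3, 0.1]
finger_gap: 0.0251
finger_force: 0.0
t 17.0 pos [0.4217 0.2315 0.0617] yhead 101.87 F [0.45 0.33 0.11] gap 0.0251
tool delta mm [-1.1 -0.3 29.2]
```

```bash
python3 -m handwheel '{"delta_pos": [[-1,0,10],[0,0,10],[0,0,7],[0,0,1],[0,0,1],[0,0,1],[0,0,0]], "yaw": [0,0,0,0,0,0,0], "fingers": [25,25,25,25,25,25,25]}'
```

```text
time_s: 17.7
ee_pos: [0.423, 0.232, 0.0319]
tool_rot: [[-0.979, -0.206, 0.001], [-0.206, 0.979, 0.001], [-0.001, 0.0, -1.0]]
force: [-0.1, -0.7, 2.8]
finger_gap: 0.0248
finger_force: 1.2
```

```bash
python3 -m handwheel '{"delta_pos": [[0,0,0.5],[-1.5,0,0],[-3,0,0],[-3,0,0],[-3,0,0],[-3,0,0],[-3,0,0],[-3,0,0],[-3,0,0],[-3,0,0],[-3,0,0],[-3,0,0],[-2,0,0],[-0.5,0,0],[0,0,0],[0,0,0]], "yaw": [0,0,-0.004,-0.004,-0.004,-0.004,-0.004,-0.004,-0.004,-0.004,-0.003,0,0,0,0,0], "fingers": [25,25,25,25,25,25,25,25,25,25,25,25,25,25,25,25]}'
python3 -m handwheel '{"delta_pos": [[0,0,-3],[0,0,-12],[25,0,-15],[26,0,0],[0,0,0]], "yaw": [0,0,0,0,0], "fingers": [25,25,25,25,25]}'
python3 - <<'E'
from h import *
c=cam('scene','s7.png');corks(c);go(None)
E
```

```text
time_s: 19.3
ee_pos: [0.4566, 0.2395, 0.0317]
tool_rot: [[-0.971, -0.239, 0.002], [-0.239, 0.971, 0.001], [-0.002, 0.0, -1.0]]
force: [1.1, -2.4, 6.3]
finger_gap: 0.0251
finger_force: 3.0
time_s: 19.8
ee_pos: [0.4037, 0.2269, 0.0615]
tool_rot: [[-0.971, -0.241, -0.001], [-0.241, 0.971, 0.0], [0.001, 0.0, -1.0]]
force: [-0.5, 0.4, -1.3]
finger_gap: 0.0253
finger_force: 0.0
cork mid [0.4517 0.2371] axis 13.1 L 0.0533 Wpx 15.1 area 329.5 line x,y -0.0306 -0.0502
t 19.85 pos [0.4053 0.2274 0.0616] yhead 103.94 F [ 0.95  0.44 -0.04] gap 0.0251
```

```bash
python3 -m handwheel '{"delta_pos": [[-18,0,5],[-17.5,0,10],[0,0,10],[0,0,3],[0,0,1],[0,0,1],[0,0,0],[0,0,0]], "yaw": [0,0,0,0,0,0,0,0], "fingers": [25,25,25,25,25,25,25,25]}'
python3 -m handwheel '{"delta_pos": [[-1.5,0,0],[-3,0,0],[-3,0,0],[-3,0,0],[-3,0,0],[-3,0,0],[-3,0,0],[-3,0,0],[-3,0,0],[-3,0,0],[-3,0,0],[-2,0,0],[-0.5,0,0],[0,0,0],[0,0,0]], "yaw": [0,0,0,0,0,0,0,0,0,0,0,0,0,0,0], "fingers": [25,25,25,25,25,25,25,25,25,25,25,25,25,25,25]}'
python3 -m handwheel '{"delta_pos": [[0,0,-3],[0,0,-12],[25,0,-15],[26,0,0],[0,0,0]], "yaw": [0,0,0,0,0], "fingers": [25,25,25,25,25]}'
python3 - <<'E'
from h import *
c=cam('scene','s8.png');corks(c);go(None)
E
```

```text
time_s: 20.65
ee_pos: [0.441, 0.2357, 0.0318]
tool_rot: [[-0.971, -0.24, 0.001], [-0.24, 0.971, 0.001], [-0.001, 0.0, -1.0]]
force: [0.2, -2.0, 5.9]
finger_gap: 0.0251
finger_force: 3.2
time_s: 22.15
ee_pos: [0.474, 0.2436, 0.0316]
tool_rot: [[-0.971, -0.239, 0.001], [-0.239, 0.971, 0.0], [-0.001, -0.0, -1.0]]
force: [1.3, -1.8, 6.3]
finger_gap: 0.0248
finger_force: 3.1
time_s: 22.65
ee_pos: [0.4214, 0.2315, 0.0615]
tool_rot: [[-0.97, -0.241, -0.001], [-0.241, 0.97, 0.0], [0.001, 0.0, -1.0]]
force: [-0.2, -0.0, -0.3]
finger_gap: 0.0253
finger_force: 0.0
cork mid [0.4682 0.2412] axis 12.4 L 0.052 Wpx 14.8 area 307.5 line x,y -0.0136 -0.0502
t 22.7 pos [0.423  0.2319 0.0616] yhead 103.95 F [ 1.51  0.32 -0.26] gap 0.0248
```

```bash
python3 -m handwheel '{"delta_pos": [[-18,0,5],[-16,0,10],[0,0,10],[0,0,3],[0,0,1],[0,0,1],[0,0,0],[0,0,0]], "yaw": [0,0,0,0,0,0,0,0], "fingers": [25,25,25,25,25,25,25,25]}'
python3 -m handwheel '{"delta_pos": [[-1.5,0,0],[-3,0,0],[-3,0,0],[-3,0,0],[-3,0,0],[-3,0,0],[-3,0,0],[-3,0,0],[-3,0,0],[-3,0,0],[-2.5,0,0],[-2,0,0],[-0.5,0,0],[0,0,0],[0,0,0]], "yaw": [0,0,0,0,0,0,0,0,0,0,0,0,0,0,0], "fingers": [25,25,25,25,25,25,25,25,25,25,25,25,25,25,25]}'
python3 -m handwheel '{"delta_pos": [[0,0,-3],[0,0,-12],[10,0,-15],[20,0,-20],[20,0,-20],[10,10,-20],[10,20,-10],[10,25,0],[8,30,0],[8,30,0],[8,30,0],[0,30,0],[0,30,0],[0,30,0],[0,30,0],[0,10,0],[0,0,0]], "yaw": [0,0,0,0,0,0,0,0,0,0,0,0,0,0,0,0,0], "fingers": [25,25,25,25,25,25,25,25,25,25,25,25,25,25,25,25,25]}'
python3 - <<'E'
from h import *
c=cam('top','t4.png');rep('top',measure('top',c));corks(c)
go(None)
cv2.imwrite('pics/t4c.png',cv2.resize(c['frame'][140:260,240:400,::-1],None,fx=5,fy=5,interpolation=cv2.INTER_CUBIC))
E
```

```text
time_s: 23.5
ee_pos: [0.4574, 0.2398, 0.0318]
tool_rot: [[-0.971, -0.24, 0.001], [-0.24, 0.971, 0.001], [-0.001, 0.0, -1.0]]
force: [0.9, -2.1, 6.3]
finger_gap: 0.0252
finger_force: 3.2
time_s: 25.0
ee_pos: [0.4899, 0.2475, 0.0317]
tool_rot: [[-0.971, -0.24, 0.001], [-0.24, 0.971, 0.0], [-0.001, -0.0, -1.0]]
force: [2.7, -1.6, 5.8]
finger_gap: 0.025
finger_force: 2.6
time_s: 26.7
ee_pos: [0.3215, 0.4908, 0.1312]
tool_rot: [[-0.97, -0.242, -0.0], [-0.242, 0.97, 0.0], [0.0, 0.0, -1.0]]
force: [0.3, -0.9, 1.1]
finger_gap: 0.0249
finger_force: 0.0
top line mid [0.4692 0.2932] yaw dir 14.08 len 0.1686
  cork [0.4605 0.3303] axis deg 13.9 L,W 0.0461 0.0232 194 px 294.1 185.7 rel line x,y 0.0006 0.038
  cork [0.4819 0.2453] axis deg 12.5 L,W 0.0463 0.0238 193 px 330.3 176.7 rel line x,y 0.0007 -0.0496
cork mid [0.4605 0.3301] axis 14.2 L 0.0466 Wpx 11.2 area 193.0 line x,y 0.0005 0.038
cork mid [0.4814 0.2464] axis 14.2 L 0.044 Wpx 11.4 area 185.0 line x,y 0.0005 -0.0484
t 26.75 pos [0.3225 0.4895 0.131 ] yhead 103.91 F [-0.28  0.12 -0.1 ] gap 0.0252
```

View pics/t4c.png

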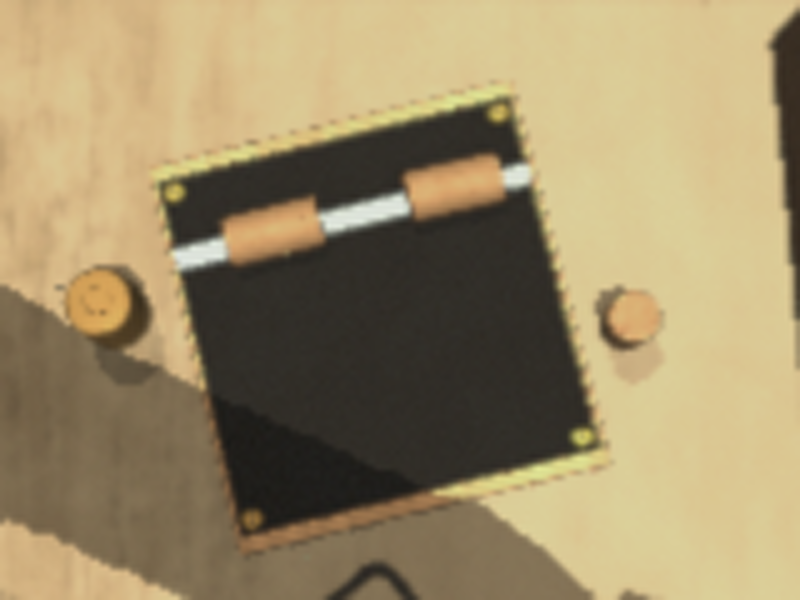

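Both corks are centred on the line and lie along it (crop (272,230) and (455,185)). The standing cork and the capsule have not moved, and the arm is clear, so I hand the job in.

```bash
python3 -c "
from bench import *
print(finish_job())"
```

```text
the job is handed in; nothing more can be done
None
```

Both corks were rolled onto the white line, left first and then right; each rests within about 1 mm of its centre and 2° of its direction. The arm was clear, and I handed the job in at about 27 s.

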